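# Find the lock notch and open the key-blank drawer

### The arm

A 6-joint arm with a two-finger parallel gripper is mounted at the origin on the work surface. World frame = base frame: x ahead of the robot, y to its left, z up, the work surface at z = 0. Lengths are in m, angles in rad, forces in N, time in s.
With the tool pointing down it reaches from about 0.275 to 0.825 m from the base axis. Payload 5.2 kg.
Tool frame: the origin (TCP) lies on the centre line of the jaws, within the pads' length; the fingertips stand 14 mm ahead of it and the grasp point (between the pads) lies 5 mm behind it (env.nose_length is the z of the fingertips in the tool frame, in m); z points along the fingers, y is the line along which they close (so a half turn about z gives the same grasp; the last joint's range is limited). The gripper opens to 93 mm and grips with 3 to 60 N. Pads are 15 mm wide; open, the fingers measure 128 mm over their backs; the gripper's body (75 mm by 188 mm) begins 65 mm behind the grasp point.
Start: joints at [1.038, 0.259, 1.535, -0, 1.348, -0.203], TCP at [0.178, 0.52, 0.233] pointing down, gripper open.
Joint ranges: [-3.14, 3.14], [-0.91, 2.08], [0.19, 2.58], [-1.22, 4.36], [0.22, 2.71], [-3.12, 3.12]. Speed limits (rad/s): [2.57, 2.57, 3.14, 3.14, 3.14, 3.14].

### API

Orientations are given as a rotation vector (axis times angle).
In Python, from workcell import env, optics, cut_out, tip_of gives the robot as it stands.
- The arm moves only by the tool move_arm, never from a script. Its argument "motion" is a list of rows, each a list of 7 numbers: the turn, a rotation vector about the tool's x, y, z in units of 6 degrees (1.0 is 6 degrees), then the shift along the tool's x, y, z in units of 30 mm (1.0 is 30 mm), then the closure, from 0 (fully open) to 1 (shut). In form: [[wx, wy, wz, dx, dy, dz, claw], ...]. A call has 1 to 20 rows; each row shifts and turns the commanded pose from where the row before left it, along the tool's axes as they then stand; what a row does not reach is not made up. A row lasts 1/12 s, in which the tool goes at most 41.7 mm and 7.16 degrees, less where a joint would pass 70% of its speed; a pose out of reach is approached as far as the arm can. A call is refused whole if a number of a shift passes 1 or a number of a turn 1, either way. A call with a gripper value outside its range is refused whole. The fingers move at their own pace and stop on an object; "grip_force" is the grip in N (left out, the last holds). Time passes only in rows, so rows that do not move let the fingers close. It gives the time, the measured TCP pose, the force, the opening and the grip force at its end, in the units of the state.
- env.state(): the state, without advancing time (a new reading comes with each control period).
- optics.read_camera(name): name is "scene" or "top" or "wrist"; returns a dict with "img" (384x512x3 uint8, blue, green, red), "range_z" (384x512 float32, m along the optical axis (not along the pixel's ray), 0 where there is no reading), "camera_matrix" (3x3 intrinsics, pixels), "rvec" (rotation vector, rad) and "tvec" (3), from world to camera coordinates, as OpenCV has them. Camera axes: x right, y down, z forward; pixel columns grow to the right and rows downward; lengths in m; the calibration is good to about 2 mm. A picture is of the moment at which its call begins.
- env.finish_job(): hands the job in; it is judged then, once.
Trained networks look in the newest picture that a camera, given by its name, has taken for a name from the list of things; names that differ only in an ending like _2 or _b are one class to them, and where a whole thing is asked for, a point or a joint stands for the part that bears it (a point fixed in the world has none). Each returns a list of dicts, best first, with "confidence" (0 to 1); they miss things now and then, are a little off and sometimes report something else, mostly with a low value. They report only what shows in the picture. A call takes as long as a camera call.
- cut_out(label, camera): "region" (384x512 bool, what is visible of it) and "bbox" ([left, top, right, bottom] in pixels, round what is visible of it).
- tip_of(label, camera): "centre" ([column, row] in pixels: a listed point, or the origin of a listed thing).
The state is a dict: "clock": time; "qpos": joint angles; "qd": joint speeds; "effort": joint torques, N m; "ee_pos": TCP position; "tcp_rot": TCP orientation; "contact_force": force on the tool from outside, world axes, zero at the start; "torque": the same for the moment, N m; "gripper_width": opening from 0.0 (shut) to 1.0 (fully open); "grasp_force": force on a finger pad.
Only numpy, scipy, OpenCV 4.12 (cv2) and the standard library are available. Lean on these libraries where they do the work, as an engineer would, in place of code of your own. Each camera call takes 0.05 s, during which the arm holds its last target. There are 200 camera calls.

### The job

Unlock the small grey steel cabinet on the shop counter: turn the black knob on its sloping panel slowly clockwise, feeling for the hidden notch where the drag falls away and the knob is drawn in, and let go of it there. Then pull the drawer below gently out by its handle, all the way to its stop, and let go. Leave the spray can, the carton and the roll of tape alone.

Things in the scene. Friction and masses are not known exactly. Their poses are not given: they have to be found in the camera images.
- cabinet: Grey steel cabinet fixed to the counter, 260 wide, 220 deep, 160 high. Origin: on the counter below the middle of the shut drawer's front face; x to its back, y to the robot's left at yaw 0. Drawer front (bare steel): lowest 83. From the front edge at height 85 a panel slopes up and back at 35 degrees from level for 130, then the top is flat. The knob is mid-panel, 62 up the slope.
- knob_grip (a point): Grip point on the knob's axis, 38 above the panel, 12 below the knob's top. z: out of the panel along the axis (35 degrees from vertical, leaning to the robot); x along the knob's bar to its white-marked end; turns with it. Black bar 14 wide, 42 long, 36 high on a round foot (42 across, 8 high) on a steel disc (68 across, 6 high). Grip across the 14.
- knob (a joint): Turn in rad, clockwise seen facing the panel; stops 0 and 2.2; starts 0 to 0.35, the notch 0.4 to 1.4 further. Drag 0.1 N m, some of it gone when the hand pauses. Over the last 0.2 before the notch's middle it is pulled forward, up to 0.3 to 0.5; at the middle nil; past it pulled back as strongly for 0.1, then freer. Unlocked within 0.07 of the middle; let go within 0.1, it settles there.
- drawer_handle (a point): Middle of the drawer's handle, an upright steel bar 12 thick (round), its free length about 34 up and down, standing 40 out from the drawer front in the middle of its width, 52 above the counter. Axes as the cabinet's; moves with the drawer.
- drawer (a joint): How far the drawer is out in m: 0 shut, 0.12 at its stop. It slides towards the cabinet's own -x with about 1.5 N of friction and stays where it is left. While locked it hardly moves.
- spray_can: Spray can, 54 across, 170 high, standing beside the cabinet; origin at the centre of its underside. To be left alone.
- carton: Cardboard carton 70 x 110 x 55 high beside the cabinet; origin at the centre of its underside. To be left alone.
- tape_roll: Grey roll of tape lying flat beside the cabinet, 90 across, 50 high, hole 72; origin at the centre of its underside. To be left alone.

How it is judged:
On the way:
1. the drawer has been unlocked and comes out (value of joint drawer above 0.02 m), for 0.1 s.
At the end, for the whole second after the job is handed in: the drawer is out to its stop (within 7 mm of the full 120 mm), drawer and knob at rest, and the can, carton and tape within 20 mm of where they stood (value of joint drawer above 0.113 m and velocity of joint drawer between -0.01 and 0.01 m/s and velocity of joint knob between -0.05 and 0.05 rad/s and distance of each of spray_can, carton, tape_roll from where it was at the start of the episode below 0.02 m); the robot touches nothing.
It fails at once if the knob is spun (faster than 2.5 rad/s) (velocity of joint knob above 2.5 rad/s or velocity of joint knob below -2.5 rad/s).
It fails at once if the drawer is jerked (faster than 0.5 m/s) (velocity of joint drawer above 0.5 m/s).
It fails at once if the spray can is tipped over (angle between spray_can's own z axis and vertical above 0.5 rad).
It also fails if it takes over 64 s, if anything falls off the work surface, if the arm or the gripper's body presses on something with over 40 N, if the wrist force passes 120 N, or if a joint passes its speed limit or range.

## Working session

There is one attempt and no reset: what is moved stays moved. The work goes in short steps, Python scripts to look and compute and a tool call to move; the robot and the scene stay as the last step left them, time stands still between calls to the robot, and variables do not carry over. Pictures are saved under pics/ and viewed, at most 10 in all, crops included, and the job is handed in when it is done.

Besides the shell and the picture viewer there is one more tool, called after "Emit:" as name([rows], argument=value, ...), one row to a line, values as JSON. move_arm: Moves the arm, as the interface text tells. Its arguments: {"type":"object","properties":{"motion":{"type":"array"},"grip_force":{"type":"number"}},"required":["motion"]}

```bash
mkdir -p pics; cat > h.py <<'E'
from workcell import env, optics, cut_out, tip_of
import numpy as np, cv2
from scipy.spatial.transform import Rotation as R
def cloud(c):
    K=c["camera_matrix"]; z=c["range_z"]; v,u=np.mgrid[:384,:512]
    p=np.stack([(u-K[0,2])/K[0,0]*z,(v-K[1,2])/K[1,1]*z,z],-1)
    M=cv2.Rodrigues(np.array(c["rvec"],float))[0]
    return (p-np.array(c["tvec"]).ravel())@M, z>0
E
python3 - <<'E'
from h import *
ims=[]
for n in("scene","top"):
    c=optics.read_camera(n); P,ok=cloud(c); ims.append(c["img"])
    for l in("cabinet","knob","spray_can","carton","tape_roll"):
        for d in cut_out(l,n)[:1]:
            m=d["region"]&ok; q=P[m]
            print(n,l,round(d["confidence"],2),d["bbox"],np.round(np.median(q,0),3),np.round(np.percentile(q,[2,98],axis=0),3).tolist())
    for l in("knob_grip","drawer_handle","cabinet"):
        for d in tip_of(l,n)[:1]:
            u,v=np.array(d["centre"]).astype(int); print(n,l,round(d["confidence"],2),u,v,np.round(P[v,u],3))
cv2.imwrite("pics/a.png",cv2.resize(np.vstack(ims),(450,600)) if 0 else np.hstack(ims)[:, :][:, :] if 0 else cv2.resize(np.hstack(ims),(800,300)))
print(env.state())
E
```

```text
scene cabinet 0.94 [159.0, 204.1, 315.8, 345.0] [0.752 0.145 0.158] [[0.593, 0.0, 0.009], [0.848, 0.268, 0.163]]
scene spray_can 0.9 [336.1, 228.0, 374.5, 279.4] [0.536 0.28  0.133] [[0.497, 0.253, 0.005], [0.545, 0.302, 0.171]]
scene carton 0.85 [208.6, 144.2, 247.0, 176.9] [ 0.544 -0.162  0.053] [[0.487, -0.226, 0.002], [0.583, -0.111, 0.057]]
scene tape_roll 0.85 [185.0, 185.1, 216.9, 216.2] [ 0.672 -0.122  0.041] [[0.632, -0.156, 0.001], [0.716, -0.069, 0.052]]
scene knob_grip 0.81 264 221 [0.644 0.106 0.162]
scene drawer_handle 0.58 279 216 [0.57  0.083 0.073]
scene cabinet 0.64 267 241 [0.662 0.136 0.133]
top cabinet 0.95 [137.9, 68.3, 273.2, 195.5] [0.702 0.118 0.154] [[0.585, -0.016, 0.012], [0.833, 0.252, 0.165]]
top knob 0.56 [202.3, 146.4, 221.7, 171.8] [0.646 0.097 0.143] [[0.615, 0.084, 0.124], [0.667, 0.12, 0.173]]
top spray_can 0.85 [119.2, 201.4, 163.2, 227.9] [0.513 0.259 0.164] [[0.49, 0.246, 0.022], [0.537, 0.294, 0.173]]
top carton 0.59 [303.7, 187.5, 356.4, 230.9] [ 0.53  -0.171  0.056] [[0.487, -0.229, 0.004], [0.575, -0.116, 0.059]]
top knob_grip 0.5 210 156 [0.646 0.109 0.133]
top drawer_handle 0.64 225 191 [0.572 0.079 0.078]
top cabinet 0.72 225 182 [0.594 0.079 0.078]
{'clock': 0.9, 'qpos': array([ 1.03820458e+00,  2.58575356e-01,  1.53500691e+00, -6.33320075e-06,
        1.34800542e+00, -2.02777420e-01]), 'qd': array([ 6.33251366e-05,  3.09804040e-04,  1.22436775e-03,  7.82108680e-04,
       -1.10586935e-03, -7.09428481e-04]), 'effort': array([ 4.66798883e-04, -4.37189949e+01, -2.84309328e+01,  7.20876572e-02,
        3.11358087e-02, -4.49572752e-06]), 'ee_pos': array([0.17809448, 0.52036605, 0.23266324]), 'tcp_rot': array([5.15722819e-01, 3.09896546e+00, 3.79782020e-06]), 'contact_force': array([ 0.26558685, -0.15389117,  1.38046103]), 'torque': array([-0.02651028,  0.00728694,  0.01599147]), 'grasp_force': 0.0, 'gripper_width': 1.0000778656530909}
```

View pics/a.png

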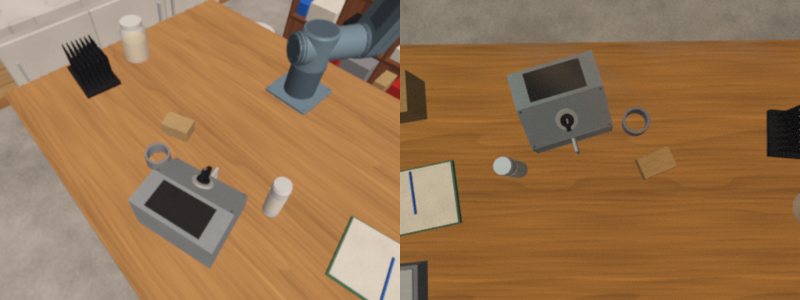

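The picture shows the cabinet (top view about column 560, row 105) turned slightly, with the knob at about (567,120) and the handle at (575,145). The can stands to its left, the tape and carton to its right. Next I fit the cabinet's pose.

```bash
python3 - <<'E'
from h import *
for n in("top","scene"):
    c=optics.read_camera(n); P,ok=cloud(c); d=cut_out("cabinet",n)[0]
    m=cv2.erode(d["region"].astype(np.uint8),np.ones((3,3)))>0
    full=P[d["region"]&ok]; q=P[m&ok]
    best=None
    s=q[(q[:,2]>.085)&(q[:,2]<.155)]
    rng=np.random.default_rng(0)
    for _ in range(500):
        a=s[rng.choice(len(s),3,False)]; nn=np.cross(a[1]-a[0],a[2]-a[0])
        if np.linalg.norm(nn)<1e-6: continue
        nn/=np.linalg.norm(nn); nn*=np.sign(nn[2])
        if abs(nn[2]-np.cos(np.radians(35)))>.08: continue
        k=np.abs((s-a[0])@nn)<.003
        if best is None or k.sum()>best.sum(): best=k
    t=s[best]; ce=t.mean(0); nn=np.linalg.svd(t-ce)[2][2]; nn*=np.sign(nn[2])
    yaw=np.arctan2(-nn[1],-nn[0])
    # rect of outline
    up=full[full[:,2]>.08]
    r=cv2.minAreaRect(up[:,:2].astype(np.float32))
    yr=np.radians(r[2]); yr=(yr+np.pi/4)%(np.pi/2)-np.pi/4
    print(n,"yaw plane",yaw,"tilt",np.degrees(np.arccos(nn[2])),"rect",r,yr,len(t))
    for y in(yaw,yr):
        ex=np.array([np.cos(y),np.sin(y)]);ey=np.array([-ex[1],ex[0]])
        b=np.percentile(t[:,:2]@ey,[.5,99.5]); my=b.mean()
        # front: plane z=.085
        x0=(ce@nn-.085*nn[2])/np.hypot(nn[0],nn[1]); x0=(ce[:2]@ex)+ (ce[2]-.085)*nn[2]/(nn[:2]@ex)
        print(" yaw",y,"width",np.diff(b),"origin",x0*ex+my*ey, "back", np.percentile(full[:,:2]@ex,99.5)-x0)
    if n=="top": cv2.imwrite("pics/b.png",cv2.resize(c["img"][130:210,170:270],(800,640),interpolation=2)[:600])
    else: cv2.imwrite("pics/c.png",cv2.resize(c["img"][190:250,230:310],(800,600),interpolation=2))
E
```

```text
top yaw plane 0.2902504427765483 tilt 34.94134311717303 rect ((0.7139676809310913, 0.12016002833843231), (0.2211964875459671, 0.2600964903831482), 16.611534118652344) 0.28992596417785776 4525
 yaw 0.2902504427765483 width [0.25116957] origin [0.60682757 0.08819301] back 0.22044536325902853
 yaw 0.28992596417785776 width [0.25118114] origin [0.60682207 0.08821046] back 0.22047515419052355
scene yaw plane 0.28773831054113336 tilt 35.01609050290065 rect ((0.7153055667877197, 0.12103329598903656), (0.2210439145565033, 0.26124969124794006), 16.555063247680664) 0.2889403615479331 2485
 yaw 0.28773831054113336 width [0.25374412] origin [0.60933382 0.0924212 ] back 0.22004506012749647
 yaw 0.2889403615479331 width [0.25374016] origin [0.60936249 0.09236065] back 0.22002405265421765
```

View pics/b.png

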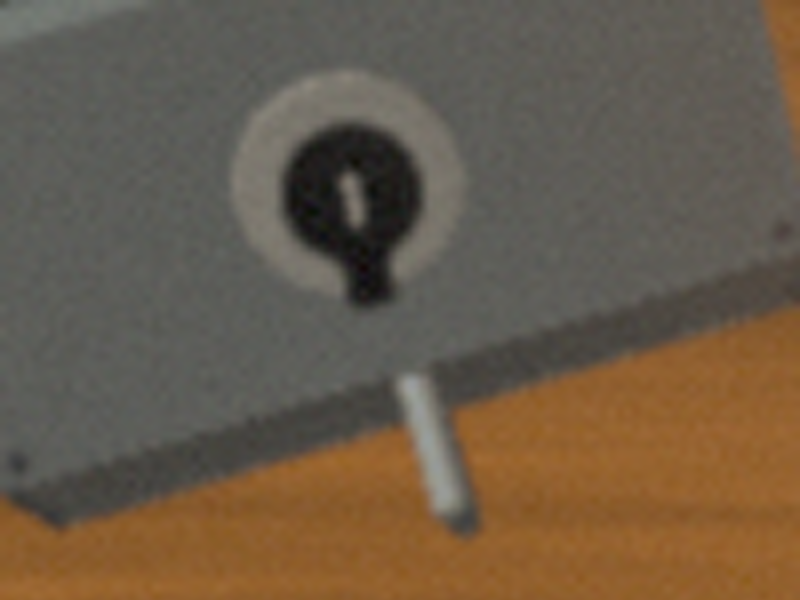

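The crop shows the knob at about (350,190) with its white mark on the uphill end, the bar running nearly along the slope, and the handle stub running from (410,380) to (460,520). The cabinet pose is about (0.609, 0.0895) with yaw 0.289, and its sizes and tilt agree with those given. I'm moving above the knob.

Emit:
move_arm([
  [0,0,0,-0.83,-0.5,-0.3,0],
  [0,0,0,-0.83,-0.5,-0.3,0],
  [0,0,0,-0.83,-0.5,-0.3,0],
  [0,0,0,-0.83,-0.5,-0.3,0],
  [0,0,0,-0.83,-0.5,-0.2,0],
  [0,0,0,-0.83,-0.5,0,0],
  [0,0,0,-0.83,-0.5,0,0],
  [0,0,0,-0.83,-0.5,0,0],
  [0,0,0,-0.83,-0.5,0,0],
  [0,0,0,-0.83,-0.5,0,0],
  [0,0,0,-0.83,-0.5,0,0],
  [0,0,0,-0.83,-0.5,0,0],
  [0,0,0,-0.83,-0.5,0,0],
  [0,0,0,-0.83,-0.5,0,0],
  [0,0,0,-0.83,-0.5,0,0],
  [0,0,0,-0.83,-0.5,0,0],
  [0,0,0,-0.83,-0.5,0,0],
  [0,0,0,-0.83,-0.5,0,0],
  [0,0,0,-0.83,-0.5,0,0],
  [0,0,0,-0.83,-0.5,0,0],
])

```text
clock: 2.77
ee_pos: [0.5529, 0.074, 0.2747]
tcp_rot: [0.516, 3.099, 0.0]
contact_force: [0.8, -0.2, 1.1]
gripper_width: 1.004
grasp_force: 0.0
```

```bash
cat >> h.py <<'E'
O=np.array([.609,.0895,0]); YAW=.289
Rc=R.from_euler("z",YAW)
N=Rc.apply([-np.sin(np.radians(35)),0,np.cos(np.radians(35))])
def base_tool(phi=0): # y along cabinet y, z into panel, turned phi clockwise
    y=Rc.apply([0,1,0]); z=-N
    return R.from_matrix(np.stack([np.cross(y,z),y,z],1))*R.from_rotvec([0,0,phi])
def cab(p): return O+Rc.apply(p)
def to(pos,rot):
    s=env.state(); r=R.from_rotvec(s["tcp_rot"])
    w=(r.inv()*rot).as_rotvec()/np.radians(6)
    print("clock",round(s["clock"],2),"q",np.round(s["qpos"],2),"F",np.round(s["contact_force"],1),"tcp",np.round(s["ee_pos"],4))
    d=np.array(pos)-s["ee_pos"]
    print("turn units",np.round(w,2),"shift units before turn",np.round(r.inv().apply(d)/.03,2),"after turn",np.round(rot.inv().apply(d)/.03,2))
KB=lambda h: cab([.0508,0,.1206])+N*h
E
python3 -c "
from h import *
to(KB(.19),base_tool())"
```

```text
clock 2.77 q [-0.07  0.25  1.45  0.    1.45 -1.31] F [ 0.8 -0.2  1.1] tcp [0.5529 0.074  0.2747]
turn units [-1.8  -5.64 -5.72] shift units before turn [-0.02 -0.03 -0.05] after turn [-0.03 -0.04 -0.04]
```

Emit:
move_arm([
  [-0.18,-0.564,-0.572,0,0,0,0],
  [-0.18,-0.564,-0.572,0,0,0,0],
  [-0.18,-0.564,-0.572,0,0,0,0],
  [-0.18,-0.564,-0.572,0,0,0,0],
  [-0.18,-0.564,-0.572,0,0,0,0],
  [-0.18,-0.564,-0.572,0,0,0,0],
  [-0.18,-0.564,-0.572,0,0,0,0],
  [-0.18,-0.564,-0.572,0,0,0,0],
  [-0.18,-0.564,-0.572,0,0,0,0],
  [-0.18,-0.564,-0.572,0,0,0,0],
  [0,0,0,0,0,0,0],
])

```text
clock: 3.68
ee_pos: [0.5501, 0.0751, 0.2732]
tcp_rot: [-0.368, 2.509, 0.115]
contact_force: [-0.2, 0.2, 0.7]
gripper_width: 1.001
grasp_force: 0.0
```

```bash
cat > look.py <<'E'
from h import *
import sys
to(KB(.19),base_tool())
c=optics.read_camera("wrist"); P,ok=cloud(c)
# cabinet frame, then panel frame (u up-slope, v left, h above panel) about knob base
Q=Rc.inv().apply((P-O).reshape(-1,3))-[.0508,0,.1206]
a=np.radians(35); u=Q[:,0]*np.cos(a)+Q[:,2]*np.sin(a); h=-Q[:,0]*np.sin(a)+Q[:,2]*np.cos(a); v=Q[:,1]
ok=ok.ravel()
pan=ok&(np.hypot(u,v)>.045)&(np.hypot(u,v)<.06)&(abs(h)<.02); print("panel h",np.median(h[pan]),pan.sum())
disc=ok&(np.hypot(u,v)<.05)&(h>.004+np.median(h[pan]))&(h<.011+np.median(h[pan])); 
if disc.any(): print("disc centre(rect)",cv2.minEnclosingCircle(np.stack([u,v],1)[disc].astype(np.float32)))
b=ok&(np.hypot(u,v)<.05)&(h>.042)&(h<.06); print(b.sum())
if b.sum()>20:
    print("top h",np.median(h[b]),"rect",cv2.minAreaRect(np.stack([u,v],1)[b].astype(np.float32)))
for l in("knob_grip","drawer_handle"):
    print(l,[(round(d["confidence"],2),np.round(d["centre"])) for d in tip_of(l,"wrist")[:1]])
cv2.imwrite("pics/%s.png"%sys.argv[1],c["img"])
E
python3 look.py w1
```

```text
clock 3.68 q [-0.27 -0.09  1.98  0.45  0.77 -2.38] F [-0.2  0.2  0.7] tcp [0.5501 0.0751 0.2732]
turn units [ 0.01 -0.01  0.02] shift units before turn [-0.12 -0.1  -0.04] after turn [-0.12 -0.1  -0.04]
panel h 0.000364426415671379 3912
disc centre(rect) ((-0.0003916832502000034, 0.0014535917434841394), 0.03371695801615715)
610
top h 0.05007698554218389 rect ((-0.0002829078584909439, 0.0013725729659199715), (0.013914790004491806, 0.042647626250982285), 83.46025085449219)
knob_grip [(0.6, array([253., 182.]))]
drawer_handle [(0.62, array([249.,  62.]))]
```

View pics/w1.png

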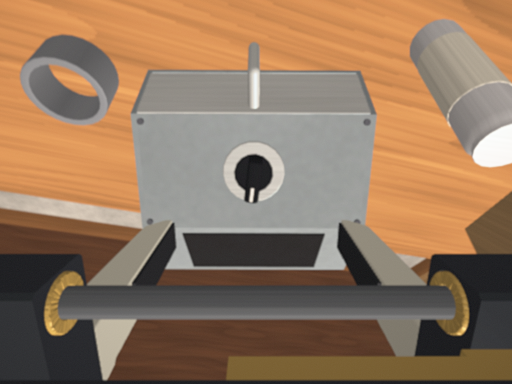

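The wrist view shows the knob at (253,173), its white mark at (250,197) and the handle at (254,75). The cabinet pose agrees to 1.5 mm, and the bar sits 6.5° clockwise of uphill. Now I go down onto the knob.

Emit:
move_arm([
  [0,0,0.55,-0.12,-0.05,0.2,0],
  [0,0,0.55,0,0,0.8,0],
  [0,0,0,0,0,0.9,0.2],
  [0,0,0,0,0,0.9,0.3],
  [0,0,0,0,0,0.8,0.4],
  [0,0,0,0,0,0.7,0.5],
  [0,0,0,0,0,0.5,0.5],
  [0,0,0,0,0,0.4,0.5],
  [0,0,0,0,0,0,0.5],
])

```text
clock: 4.58
ee_pos: [0.6419, 0.1012, 0.1465]
tcp_rot: [-0.219, 2.533, 0.163]
contact_force: [-0.0, 0.3, 0.5]
gripper_width: 0.546
grasp_force: 0.0
```

```bash
sed -i 's/^O=.*/O=np.array([.6086,.0908,0]); YAW=.289/' h.py; python3 -c "
from h import *
to(KB(.033),base_tool(.114)); s=env.state(); print(s['torque'],s['torque']@N)"
```

```text
clock 4.58 q [-0.15  0.25  1.96  0.61  0.44 -2.39] F [-0.   0.3  0.5] tcp [0.6419 0.1012 0.1465]
turn units [ 0.01 -0.04 -0.03] shift units before turn [ 0.06 -0.02 -0.09] after turn [ 0.06 -0.02 -0.09]
[-0.06581698  0.23906376 -0.01481497] -0.015028945901226044
```

Emit:
move_arm([
  [0,0,0,0.06,-0.02,-0.09,0.7],
  [0,0,0,0,0,0,1],
  [0,0,0,0,0,0,1],
  [0,0,0,0,0,0,1],
  [0,0,0,0,0,0,1],
  [0,0,0,0,0,0,1],
], grip_force=45)

```text
clock: 5.08
ee_pos: [0.6385, 0.0983, 0.1509]
tcp_rot: [-0.22, 2.528, 0.159]
contact_force: [-3.1, -2.2, 5.8]
gripper_width: 0.144
grasp_force: 45.0
```

```bash
cat > t.py <<'E'
from h import *
s=env.state(); r=R.from_rotvec(s["tcp_rot"]); phi=(base_tool().inv()*r).as_rotvec()[2]
print("t %.2f phi %.3f q6 %.3f"%(s["clock"],phi,s["qpos"][5]),"tool torque",np.round(r.inv().apply(s["torque"]),3),"tool F",np.round(r.inv().apply(s["contact_force"]),1),"eff6",round(s["effort"][5],3),"gw",round(s["gripper_width"],3),round(s["grasp_force"],1))
E
python3 t.py
```

```text
t 5.08 phi 0.115 q6 -2.397 tool torque [0.076 0.338 0.013] tool F [-0.5 -1.2 -6.9] eff6 -0.051 gw 0.144 45.0
```

Emit:
move_arm([
  [0,0,0.3,0,0,0,1],
  [0,0,0.3,0,0,0,1],
  [0,0,0.3,0,0,0,1],
])

```text
clock: 5.33
ee_pos: [0.6386, 0.0982, 0.151]
tcp_rot: [-0.099, 2.54, 0.196]
contact_force: [-3.0, -2.8, 3.5]
gripper_width: 0.15
grasp_force: 45.0
```

```bash
python3 t.py
```

```text
t 5.33 phi 0.210 q6 -2.302 tool torque [ 0.401  0.5   -0.179] tool F [ 0.6 -2.  -5. ] eff6 -0.299 gw 0.15 45.0
```

Emit:
move_arm([
  [0,0,0.25,0,0,0,1],
  [0,0,0.25,0,0,0,1],
  [0,0,0.25,0,0,0,1],
])

```text
clock: 5.58
ee_pos: [0.6386, 0.0981, 0.1509]
tcp_rot: [0.0, 2.546, 0.227]
contact_force: [-3.0, -3.1, 3.3]
gripper_width: 0.148
grasp_force: 45.0
```

```bash
python3 t.py
```

```text
t 5.58 phi 0.289 q6 -2.223 tool torque [ 0.47   0.499 -0.174] tool F [ 0.5 -2.4 -4.8] eff6 -0.199 gw 0.148 45.0
```

Emit:
move_arm([
  [0,0,0.25,0,0,0,1],
  [0,0,0.25,0,0,0,1],
  [0,0,0.25,0,0,0,1],
])

```text
clock: 5.83
ee_pos: [0.6386, 0.098, 0.1509]
tcp_rot: [0.101, 2.548, 0.257]
contact_force: [-2.8, -2.8, 3.3]
gripper_width: 0.145
grasp_force: 45.0
```

```bash
python3 t.py
```

```text
t 5.83 phi 0.367 q6 -2.145 tool torque [ 0.582  0.389 -0.233] tool F [ 0.3 -2.1 -4.7] eff6 -0.195 gw 0.145 45.0
```

Emit:
move_arm([
  [0,0,0.25,0,0,0,1],
  [0,0,0.25,0,0,0,1],
  [0,0,0.25,0,0,0,1],
])

```text
clock: 6.08
ee_pos: [0.6386, 0.0979, 0.1509]
tcp_rot: [0.201, 2.547, 0.287]
contact_force: [-3.0, -3.7, 2.8]
gripper_width: 0.151
grasp_force: 45.0
```

```bash
python3 t.py
```

```text
t 6.08 phi 0.446 q6 -2.066 tool torque [ 0.739  0.383 -0.217] tool F [ 0.3 -3.1 -4.5] eff6 -0.186 gw 0.151 45.0
```

Emit:
move_arm([
  [0,0,0.25,0,0,0,1],
  [0,0,0.25,0,0,0,1],
  [0,0,0.25,0,0,0,1],
])

```text
clock: 6.33
ee_pos: [0.6385, 0.0979, 0.1509]
tcp_rot: [0.301, 2.543, 0.317]
contact_force: [-2.4, -3.8, 3.8]
gripper_width: 0.149
grasp_force: 45.0
```

```bash
python3 t.py
```

```text
t 6.33 phi 0.524 q6 -1.988 tool torque [ 0.803  0.409 -0.211] tool F [-1.  -2.9 -5.1] eff6 -0.172 gw 0.149 45.0
```

Emit:
move_arm([
  [0,0,0.25,0,0,0,1],
  [0,0,0.25,0,0,0,1],
  [0,0,0.25,0,0,0,1],
])

```text
clock: 6.58
ee_pos: [0.6386, 0.0978, 0.1508]
tcp_rot: [0.402, 2.536, 0.347]
contact_force: [-4.1, -4.3, 3.8]
gripper_width: 0.146
grasp_force: 45.0
```

```bash
python3 t.py
```

```text
t 6.58 phi 0.603 q6 -1.909 tool torque [ 0.96   0.273 -0.16 ] tool F [-0.  -3.6 -6. ] eff6 -0.186 gw 0.146 45.0
```

Emit:
move_arm([
  [0,0,0.25,0,0,0,1],
  [0,0,0.25,0,0,0,1],
  [0,0,0.25,0,0,0,1],
])

```text
clock: 6.83
ee_pos: [0.6385, 0.0977, 0.1508]
tcp_rot: [0.503, 2.524, 0.376]
contact_force: [-4.7, -5.1, 3.1]
gripper_width: 0.147
grasp_force: 45.0
```

```bash
python3 t.py
```

```text
t 6.83 phi 0.682 q6 -1.831 tool torque [ 1.083  0.229 -0.218] tool F [ 0.2 -4.8 -5.9] eff6 -0.231 gw 0.147 45.0
```

Emit:
move_arm([
  [0,0,0.25,0,0,0,1],
  [0,0,0.25,0,0,0,1],
  [0,0,0.25,0,0,0,1],
])

```text
clock: 7.08
ee_pos: [0.6385, 0.0976, 0.1508]
tcp_rot: [0.604, 2.51, 0.405]
contact_force: [-4.3, -5.4, 3.5]
gripper_width: 0.15
grasp_force: 45.0
```

```bash
python3 t.py
```

```text
t 7.08 phi 0.760 q6 -1.752 tool torque [ 1.173  0.065 -0.195] tool F [-0.8 -4.7 -6.2] eff6 -0.258 gw 0.15 45.0
```

Emit:
move_arm([
  [0,0,0.25,0,0,0,1],
  [0,0,0.25,0,0,0,1],
  [0,0,0.25,0,0,0,1],
])

```text
clock: 7.33
ee_pos: [0.6385, 0.0976, 0.1508]
tcp_rot: [0.704, 2.492, 0.434]
contact_force: [-4.6, -6.2, 3.3]
gripper_width: 0.151
grasp_force: 45.0
```

```bash
python3 t.py
```

```text
t 7.33 phi 0.839 q6 -1.673 tool torque [ 1.2   -0.047 -0.058] tool F [-1.3 -5.5 -6.3] eff6 -0.311 gw 0.151 45.0
```

Emit:
move_arm([
  [0,0,0.2,0,0,0,1],
  [0,0,0.2,0,0,0,1],
])

```text
clock: 7.5
ee_pos: [0.6384, 0.0975, 0.1508]
tcp_rot: [0.757, 2.481, 0.449]
contact_force: [-5.4, -6.3, 4.2]
gripper_width: 0.15
grasp_force: 45.0
```

```bash
python3 t.py
```

```text
t 7.50 phi 0.881 q6 -1.632 tool torque [ 1.311 -0.129 -0.033] tool F [-1.4 -5.4 -7.4] eff6 -0.244 gw 0.15 45.0
```

Emit:
move_arm([
  [0,0,0.2,0,0,0,1],
  [0,0,0.2,0,0,0,1],
])

```text
clock: 7.67
ee_pos: [0.6384, 0.0975, 0.1507]
tcp_rot: [0.811, 2.469, 0.464]
contact_force: [-4.0, -6.4, 3.8]
gripper_width: 0.149
grasp_force: 45.0
```

```bash
python3 t.py
```

```text
t 7.67 phi 0.922 q6 -1.590 tool torque [ 1.389 -0.136 -0.178] tool F [-2.5 -5.  -6.3] eff6 -0.179 gw 0.149 45.0
```

Emit:
move_arm([
  [0,0,0.2,0,0,0,1],
  [0,0,0.2,0,0,0,1],
])

```text
clock: 7.83
ee_pos: [0.6384, 0.0974, 0.1507]
tcp_rot: [0.863, 2.457, 0.479]
contact_force: [-3.8, -6.6, 4.3]
gripper_width: 0.149
grasp_force: 45.1
```

```bash
python3 t.py
```

```text
t 7.83 phi 0.964 q6 -1.548 tool torque [ 1.333 -0.166 -0.363] tool F [-3.2 -4.7 -6.7] eff6 0.03 gw 0.149 45.1
```

Emit:
move_arm([
  [0,0,0.2,0,0,0,1],
  [0,0,0.2,0,0,0,1],
])

```text
clock: 8.0
ee_pos: [0.6385, 0.0973, 0.1507]
tcp_rot: [0.915, 2.443, 0.493]
contact_force: [-4.8, -7.5, 3.3]
gripper_width: 0.147
grasp_force: 45.4
```

```bash
python3 t.py
```

```text
t 8.00 phi 1.005 q6 -1.507 tool torque [ 1.263 -0.089 -0.68 ] tool F [-3.  -6.1 -6.6] eff6 0.346 gw 0.147 45.4
```

Over the last steps the torque first fell to an assist at phi 0.84–0.88, passed through the baseline at about 0.92, then turned into a strong pull-back. The notch's middle is near 0.91, so I'm turning back there and checking before letting go.

Emit:
move_arm([
  [0,0,-0.3,0,0,0,1],
  [0,0,-0.3,0,0,0,1],
  [0,0,-0.3,0,0,0,1],
])

```text
clock: 8.25
ee_pos: [0.6384, 0.0975, 0.1507]
tcp_rot: [0.795, 2.473, 0.46]
contact_force: [-5.2, -5.1, 3.6]
gripper_width: 0.146
grasp_force: 45.2
```

```bash
python3 t.py
```

```text
t 8.25 phi 0.910 q6 -1.602 tool torque [ 1.428 -0.256  0.408] tool F [-0.8 -4.6 -6.6] eff6 0.094 gw 0.146 45.2
```

Emit:
move_arm([
  [0,0,0,0,0,0,1],
  [0,0,0,0,0,0,1],
  [0,0,0,0,0,0,1],
  [0,0,0,0,0,0,1],
])

```text
clock: 8.58
ee_pos: [0.6384, 0.0975, 0.1507]
tcp_rot: [0.797, 2.472, 0.46]
contact_force: [-4.8, -5.1, 4.1]
gripper_width: 0.152
grasp_force: 45.1
```

```bash
python3 t.py
```

```text
t 8.58 phi 0.912 q6 -1.601 tool torque [ 1.528 -0.194  0.251] tool F [-1.2 -4.2 -6.8] eff6 -0.233 gw 0.152 45.1
```

Emit:
move_arm([
  [0,0,0.15,0,0,0,1],
  [0,0,0,0,0,0,1],
  [0,0,0,0,0,0,0.8],
  [0,0,0,0,0,0,0.6],
  [0,0,0,0,0,0,0.4],
  [0,0,0,0,0,0,0.3],
  [0,0,0,0,0,-0.5,0.2],
  [0,0,0,0,0,-1,0],
  [0,0,0,0,0,-1,0],
  [0,0,0,0,0,-1,0],
  [0,0,0,0,0,-1,0],
  [0,0,0,0,0,-1,0],
])

```text
clock: 9.58
ee_pos: [0.5464, 0.0721, 0.2861]
tcp_rot: [0.815, 2.471, 0.468]
contact_force: [0.4, -0.0, -0.2]
gripper_width: 0.798
grasp_force: 0.0
```

```bash
python3 t.py; python3 look.py w2; python3 -c "
from h import *
to(cab([-.11,0,.14]),base_tool())"
```

```text
t 9.58 phi 0.927 q6 -1.443 tool torque [0.248 0.056 0.022] tool F [-0.2  0.   0.4] eff6 -0.071 gw 0.798 0.0
clock 9.58 q [-0.28 -0.11  1.96  0.44  0.8  -1.44] F [ 0.4 -0.  -0.2] tcp [0.5464 0.0721 0.2861]
turn units [-0.01 -0.01 -8.85] shift units before turn [0.01 0.   0.4 ] after turn [0.   0.01 0.4 ]
panel h 0.0003360375955335018 3689
disc centre(rect) ((4.8870664613787085e-05, -0.0002386509586358443), 0.033843789249658585)
571
top h 0.049951137087923925 rect ((-0.0004255250096321106, -0.00025120005011558533), (0.013213657774031162, 0.04171936213970184), 37.10041046142578)
knob_grip [(0.91, array([257., 177.]))]
drawer_handle [(0.94, array([170., 103.]))]
clock 9.73 q [-0.28 -0.11  1.96  0.44  0.8  -1.44] F [-0.6  0.1 -0.8] tcp [0.548  0.0716 0.2879]
turn units [-0.01  0.05 -8.84] shift units before turn [ 2.51 -3.25  3.14] after turn [4.1  0.04 3.15]
```

The bar now reads phi 0.92, which matches where I let go. On to the handle.

Emit:
move_arm([
  [0,0,-0.98,0,0,0,0],
  [0,0,-0.98,0,0,0,0],
  [0,0,-0.98,0,0,0,0],
  [0,0,-0.98,0,0,0,0],
  [0,0,-0.98,0,0,0,0],
  [0,0,-0.98,0,0,0,0],
  [0,0,-0.98,0,0,0,0],
  [0,0,-0.98,0,0,0,0],
  [0,0,-0.98,0,0,0,0],
  [0,0,0,0.9,0,0.3,0],
  [0,0,0,0.9,0,0.5,0],
  [0,0,0,0.9,0,0.8,0],
  [0,0,0,0.7,0,0.9,0.2],
  [0,0,0,0.4,0,0.9,0.3],
  [0,0,0,0.1,0,0.5,0.4],
  [0,0,0,0,0,0,0.4],
])

```text
clock: 11.07
ee_pos: [0.5175, 0.0649, 0.1172]
tcp_rot: [-0.359, 2.518, 0.121]
contact_force: [-0.9, -0.8, 0.0]
gripper_width: 0.765
grasp_force: 0.0
```

```bash
python3 -c "
from h import *
to(cab([-.037,0,.048]),base_tool())
c=optics.read_camera('wrist'); P,ok=cloud(c)
Q=Rc.inv().apply((P-O).reshape(-1,3)); k=ok.ravel()&(Q[:,0]<-.015)&(Q[:,0]>-.06)&(abs(Q[:,1])<.03)&(Q[:,2]>.025)&(Q[:,2]<.09)
print(k.sum(),np.percentile(Q[k],[2,50,98],axis=0).round(4))
cv2.imwrite('pics/w3.png',c['img'])"
```

```text
clock 11.07 q [-0.33  0.1   2.27  0.92  0.43 -2.97] F [-0.9 -0.8  0. ] tcp [0.5175 0.0649 0.1172]
turn units [ 0.03 -0.08 -0.06] shift units before turn [-0.28 -0.05  2.99] after turn [-0.25 -0.04  2.99]
1046 [[-0.047  -0.0057  0.0268]
 [-0.0446 -0.0001  0.0611]
 [-0.0172  0.0055  0.0763]]
```

View pics/w3.png

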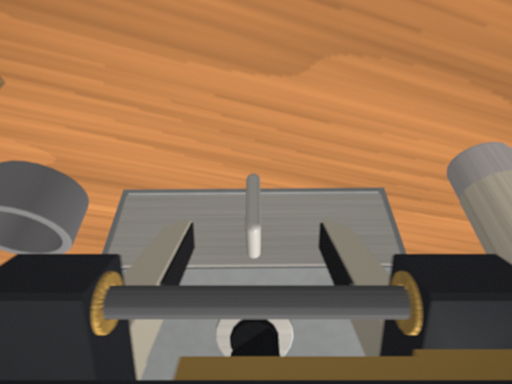

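The view shows the handle's top at (254,245), centred between the jaws at about (190..320,230). Joint 6 is close to its limit, so I'm making the tool steeper.

Emit:
move_arm([
  [0,0.6,0,0,0,0,0.4],
  [0,0.6,0,0,0,0,0.4],
  [0,0.6,0,0,0,0,0.4],
  [0,0.6,0,0,0,0,0.4],
  [0,0.1,0,0,0,0,0.4],
  [0,0,0,0,0,0,0.4],
])

```text
clock: 11.62
ee_pos: [0.5214, 0.0655, 0.1235]
tcp_rot: [-0.4, 2.741, 0.08]
contact_force: [-0.7, -0.1, -0.8]
gripper_width: 0.601
grasp_force: 0.0
```

```bash
python3 -c "
from h import *
T=base_tool()*R.from_rotvec([0,np.radians(15),0]); print(Rc.inv().apply(T.as_matrix()[:,2]))
to(cab([-.0385,0,.048]),T)"
```

```text
[ 3.42020143e-01 -4.60300626e-18 -9.39692621e-01]
clock 11.62 q [-0.21  0.14  2.06  0.31  0.63 -2.29] F [-0.7 -0.1 -0.8] tcp [0.5214 0.0655 0.1235]
turn units [0.03 0.24 0.  ] shift units before turn [-0.7  -0.03  2.98] after turn [-0.78 -0.02  2.96]
```

Emit:
move_arm([
  [0,0,0,-0.4,-0.03,0.3,0.4],
  [0,0,0,-0.3,0,0.6,0.4],
  [0,0,0,0,0,0.7,0.4],
  [0,0,0,0,0,0.6,0.4],
  [0,0,0,0,0,0.5,0.4],
  [0,0,0,0,0,0.28,0.4],
  [0,0,0,0,0,0,0.4],
  [0,0,0,0,0,0,0.4],
])

```text
clock: 12.28
ee_pos: [0.5692, 0.0795, 0.0463]
tcp_rot: [-0.397, 2.745, 0.082]
contact_force: [-0.2, -0.1, 0.6]
gripper_width: 0.598
grasp_force: 0.0
```

```bash
python3 -c "
from h import *
T=base_tool()*R.from_rotvec([0,np.radians(14),0])
to(cab([-.0385,0,.048]),T)"
```

```text
clock 12.28 q [-0.16  0.35  2.03  0.37  0.46 -2.32] F [-0.2 -0.1  0.6] tcp [0.5692 0.0795 0.0463]
turn units [ 0.04  0.04 -0.02] shift units before turn [-0.1  -0.01 -0.02] after turn [-0.1  -0.01 -0.02]
```

Emit:
move_arm([
  [0,0,0,-0.1,0,0,0.6],
  [0,0,0,0,0,0,1],
  [0,0,0,0,0,0,1],
  [0,0,0,0,0,0,1],
  [0,0,0,0,0,0,1],
  [0,0,0,0,0,0,1],
], grip_force=20)

```text
clock: 12.78
ee_pos: [0.5727, 0.0803, 0.0479]
tcp_rot: [-0.398, 2.744, 0.081]
contact_force: [-0.3, 0.5, 0.4]
gripper_width: 0.216
grasp_force: 0.0
```

Emit:
move_arm([
  [0,0,0,0.09,0,-0.035,1],
  [0,0,0,0.09,0,-0.035,1],
  [0,0,0,0.09,0,-0.035,1],
  [0,0,0,0.09,0,-0.035,1],
])

```text
clock: 13.12
ee_pos: [0.5625, 0.0758, 0.048]
tcp_rot: [-0.397, 2.743, 0.078]
contact_force: [1.9, -5.8, -2.5]
gripper_width: 0.123
grasp_force: 20.0
```

```bash
python3 -c "
from h import *
T=base_tool()*R.from_rotvec([0,np.radians(14),0])
to(cab([-.0375-.12,0,.048]),T);print(Rc.inv().apply(env.state()['contact_force']))"
```

```text
clock 13.12 q [-0.17  0.34  2.04  0.38  0.45 -2.34] F [ 1.9 -5.8 -2.5] tcp [0.5625 0.0758 0.048 ]
turn units [ 0.02  0.07 -0.02] shift units before turn [ 3.38  0.04 -1.33] after turn [ 3.39  0.04 -1.3 ]
[ 0.19537894 -6.11670507 -2.51993084]
```

Emit:
move_arm([
  [0,0,0,0.2,0,-0.077,1],
  [0,0,0,0.25,0,-0.096,1],
  [0,0,0,0.25,0,-0.096,1],
  [0,0,0,0.25,0,-0.096,1],
  [0,0,0,0.25,0,-0.096,1],
  [0,0,0,0.25,0,-0.096,1],
])

```text
clock: 13.62
ee_pos: [0.5178, 0.0625, 0.0479]
tcp_rot: [-0.397, 2.742, 0.078]
contact_force: [3.7, -4.6, -2.0]
gripper_width: 0.121
grasp_force: 20.0
```

```bash
cat > d.py <<'E'
from h import *
T=base_tool()*R.from_rotvec([0,np.radians(14),0])
to(cab([-.0375-.12,0,.048]),T);s=env.state();print(Rc.inv().apply(s['contact_force']),Rc.inv().apply(s['ee_pos']-O),s["gripper_width"])
E
python3 d.py
```

```text
clock 13.62 q [-0.22  0.27  2.15  0.45  0.43 -2.46] F [ 3.7 -4.6 -2. ] tcp [0.5178 0.0625 0.0479]
turn units [ 0.01  0.07 -0.02] shift units before turn [ 1.93  0.04 -0.76] after turn [ 1.94  0.04 -0.75]
[ 2.25724372 -5.50752593 -1.98541121] [-0.09514091 -0.00128835  0.0479294 ] 0.12090655082316652
```

The drawer is coming out freely, at about 58 mm with roughly 2 N of pull.

Emit:
move_arm([
  [0,0,0,0.25,0.01,-0.098,1],
  [0,0,0,0.25,0.01,-0.098,1],
  [0,0,0,0.25,0.01,-0.098,1],
  [0,0,0,0.25,0.01,-0.098,1],
  [0,0,0,0.25,0,-0.098,1],
  [0,0,0,0.2,0,-0.078,1],
  [0,0,0,0.2,0,-0.078,1],
  [0,0,0,0.15,0,-0.06,1],
  [0,0,0,0.1,0,-0.04,1],
  [0,0,0,0,0,0,1],
])

```text
clock: 14.45
ee_pos: [0.4589, 0.045, 0.048]
tcp_rot: [-0.395, 2.742, 0.074]
contact_force: [2.0, -10.4, -5.7]
gripper_width: 0.127
grasp_force: 20.0
```

```bash
python3 d.py
```

```text
clock 14.45 q [-0.31  0.18  2.28  0.54  0.41 -2.63] F [  2.  -10.4  -5.7] tcp [0.4589 0.045  0.048 ]
turn units [-0.01  0.07 -0.02] shift units before turn [ 0.03  0.04 -0.01] after turn [ 0.03  0.04 -0.01]
[ -1.01165599 -10.56477264  -5.70141325] [-0.15656048 -0.00125002  0.04795152] 0.12658205025533628
```

Not yet clearly against the stop, so I'm pulling gently a little further until the force rises.

Emit:
move_arm([
  [0,0,0,0.07,0,-0.027,1],
  [0,0,0,0.07,0,-0.027,1],
  [0,0,0,0,0,0,1],
])

```text
clock: 14.7
ee_pos: [0.4557, 0.044, 0.0481]
tcp_rot: [-0.395, 2.741, 0.075]
contact_force: [7.5, -6.2, -9.7]
gripper_width: 0.127
grasp_force: 20.0
```

```bash
python3 d.py
```

```text
clock 14.7 q [-0.32  0.18  2.29  0.55  0.41 -2.65] F [ 7.5 -6.2 -9.7] tcp [0.4557 0.044  0.0481]
turn units [-0.01  0.08 -0.03] shift units before turn [-0.07  0.04  0.03] after turn [-0.07  0.04  0.03]
[ 5.43245472 -8.12217141 -9.74384136] [-0.15991871 -0.0012781   0.04814253] 0.12653703791329793
```

Emit:
move_arm([
  [0,0,0,0,0,0,0.7],
  [0,0,0,0,0,0,0.5],
  [0,0,0,0,0,0,0.4],
  [0,0,0,0,0,0,0.4],
  [0,0,0,0,0,-0.4,0.4],
  [0,0,0,0,0,-0.8,0.4],
  [0,0,0,0,0,-0.9,0.4],
  [0,0,0,0,0,-0.9,0.4],
  [0,0,0,0,0,-0.9,0.4],
  [0,0,0,0,0,0,0.4],
  [0,0,0,0,0,0,0.4],
])

```text
clock: 15.62
ee_pos: [0.4134, 0.0334, 0.1579]
tcp_rot: [-0.398, 2.741, 0.078]
contact_force: [-0.3, 0.4, 0.5]
gripper_width: 0.604
grasp_force: 0.0
```

```bash
python3 d.py; python3 - <<'E'
from h import *
for n in("wrist","top"):
    c=optics.read_camera(n); P,ok=cloud(c)
    Q=Rc.inv().apply((P-O).reshape(-1,3)); k=ok.ravel()&(Q[:,0]<-.13)&(Q[:,0]>-.19)&(abs(Q[:,1])<.02)&(Q[:,2]>.035)&(Q[:,2]<.085)
    if k.sum(): print(n,k.sum(),np.percentile(Q[k],[2,50,98],axis=0).round(4))
    f=ok.ravel()&(Q[:,0]<-.06)&(Q[:,0]>-.14)&(abs(Q[:,1])>.02)&(abs(Q[:,1])<.1)&(Q[:,2]>.06)&(Q[:,2]<.09)
    if f.sum(): print(" front edge",np.percentile(Q[f],[1,50,99],axis=0).round(4))
    cv2.imwrite("pics/e_%s.png"%n,c["img"])
E
```

```text
clock 15.62 q [-0.41 -0.13  2.23  0.34  0.78 -2.48] F [-0.3  0.4  0.5] tcp [0.4134 0.0334 0.1579]
turn units [ 0.02  0.08 -0.01] shift units before turn [-0.08 -0.03  3.97] after turn [-0.12 -0.02  3.97]
[-0.19172863  0.49001601  0.45483999] [-0.20343824  0.00056447  0.15791354] 0.603641674071266
wrist 794 [[-1.666e-01 -5.600e-03  3.720e-02]
 [-1.621e-01 -1.000e-04  7.280e-02]
 [-1.318e-01  5.800e-03  7.660e-02]]
 front edge [[-0.1214 -0.0989  0.0603]
 [-0.12    0.02    0.0766]
 [-0.1067  0.0991  0.0839]]
top 78 [[-0.1654 -0.0081  0.0612]
 [-0.1483 -0.0026  0.076 ]
 [-0.1306  0.0033  0.0797]]
 front edge [[-0.1208 -0.0978  0.0613]
 [-0.1128  0.022   0.0836]
 [-0.1019  0.0983  0.0875]]
```

View pics/e_wrist.png

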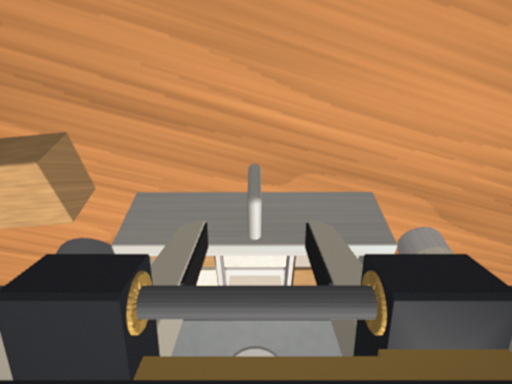

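The drawer front is 120 mm out, with the handle's top at (254,225) and clear of the fingers. The carton, tape and can are undisturbed.

```bash
python3 -c "
from h import *
print(env.finish_job())"
```

```text
the job is handed in; nothing more can be done
None
```

The cabinet is unlocked and its drawer is out to its stop, 120 mm by the camera; the arm is clear, the can, carton and tape were left alone, and the job is handed in at about 16 s of the 64 s, though the hand-in returned no verdict.

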